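# Unclip a ribbon tote and take its lid off

## Task

Get the ribbon tote open: flip the sprung clips outwards off both ends of its lid, and only then lift the lid off by its handle. Lay the lid the right way up, flat in the middle of the cork mat, setting it down rather than dropping it, and leave both clips open.

Things in the scene. Friction and masses are not known exactly. Their poses are not given: they have to be found in the camera images.
- lid: White lid, 156 (x) x 206 mm (y), 0.2 kg, seated on the oblong frosted tote (fixed; rim 100 mm up); a smaller square box has no clips. Origin: centre of its underside (a rim 8 mm deep, 2 mm play in the tote), z up, 92 mm above the bench when seated; plate top at z = 14. Handle: bar across the middle along x, 92 long, 14 wide, z = 38 to 54, open beneath: pinch it across y. Lifts straight up.
- clip_a (a joint): Grey clip on the lid's +y end; rad, 0 = shut, 1.9 = open, grows as its top swings out to +y and down. Mm in the lid's frame at the start: 44 wide, centred on x = 0; hinge along x at y = 109, z = -22; hook over the lid in to y = 93, top z = 21; above it an upright tab to z = 58, inner face y = 105.5, to push outwards from above the lid. 2 to 3 N to 0.4 rad, then its spring throws it open; it stays.
- clip_b (a joint): The same clip mirrored, on the lid's -y end: hinge at y = -109 mm, tab's inner face at y = -105.5 mm; grows as its top swings out to the lid's -y and down. Same values, sizes and spring. Open clips hang outwards, 80 mm long from the hinge, clear of the lid.
- mat: Cork mat fixed flat on the bench, 220 mm (its x) by 280 mm (its y), 4 mm thick. Origin: centre of its underside, on the bench; z up.
Not all that is in view belongs to the job. Leave any orange or red look-alike of the part that bears clip_a alone.

How it is judged:
On the way, in this order (a step that is already met when the one before it is completed fails the run):
1. both clips are flipped open while the lid still sits on the tote (value of joint each of clip_a, clip_b above 1.2 rad and distance of lid from where it was at the start of the episode below 0.015 m), for 0.2 s.
2. the lid is lifted clear of the tote, both clips open (value of joint each of clip_a, clip_b above 1.2 rad and height (world z) of lid above 0.115 m), for 0.1 s.
At the end, for the whole second after the job is handed in: Both clips are open (beyond 1.2 rad); the lid lies at rest and released, handle up and flat (within 7 degrees) on the cork mat, its centre within 50 mm of the mat's centre (value of joint each of clip_a, clip_b above 1.2 rad and horizontal distance between lid and mat below 0.05 m and height (world z) of lid below 0.015 m and angle between lid's own z axis and vertical below 0.12 rad and linear speed of lid below 0.03 m/s and angular speed of lid below 0.2 rad/s); the robot touches nothing.
It fails at once if the lid is dropped (it falls freely faster than 0.6 m/s, a drop of about 18 mm) (contact force between the fingers and lid below 0.1 N and linear speed of lid above 0.6 m/s).
It also fails if it takes over 58 s, if anything falls off the work surface, if the arm or the gripper's body presses on something with over 40 N, if the wrist force passes 120 N, or if a joint passes its speed limit or range.

## Robot

A 6-joint arm with a two-finger parallel gripper is mounted at the origin on the work surface. World frame = base frame: x ahead of the robot, y to its left, z up, the work surface at z = 0. Lengths are in m, angles in rad, forces in N, time in s.
With the tool pointing down it reaches from about 0.25 to 0.725 m from the base axis. Payload 4 kg.
Tool frame: the origin (TCP) lies midway between the tips of the shut fingers; the grasp point (between the pads) lies 19 mm behind it; z points along the fingers, y is the line along which they close (so a half turn about z gives the same grasp; the last joint's range is limited). The gripper opens to 85 mm and grips with 20 to 120 N. Pads are 22 mm wide; open, the fingers measure 114 mm over their backs; the gripper's body (76 mm by 85 mm) begins 54 mm behind the grasp point. The pads swing forward as they close: fully open they stand 13 mm farther back than shut.
Start: joints at [-1.316, 0.241, 0.005, 1.335, 0, 1.571], TCP at [0.126, -0.484, 0.231] pointing down, gripper open.
Joint ranges: [-2.72, 2.72], [-1.05, 1.87], [-1.09, 1.28], [-1.99, 2.15], [-1.42, 1.44], [-3.14, 3.14]. Speed limits (rad/s): [2.79, 2.79, 3.14, 3.14, 3.14, 3.14].

## Interface

Orientations are given as a unit quaternion [x, y, z, w].
In Python, from workcell import bot gives the robot as it stands.
- The arm moves only by the tool play_rows, never from a script. Its argument "moves" is a list of rows, each a list of 3 entries, a list of its own where there are three numbers: the opening, from -1 (shut) to 1 (fully open), then the shift along the tool's x, y, z in cm, then the turn, a rotation vector about the tool's x, y, z in rad. A call has 1 to 12 rows; each row shifts and turns the commanded pose from where the row before left it, along the tool's axes as they then stand; what a row does not reach is not made up. A row lasts 1/12 s, in which the tool goes at most 41.7 mm and 7.16 degrees, less where a joint would pass 70% of its speed; a pose out of reach is approached as far as the arm can. A call is refused whole if a number of a shift passes 4.17 or a number of a turn 0.125, either way. A call with a gripper value outside its range is refused whole. The fingers move at their own pace and stop on an object; the grip force is fixed at half the most. Time passes only in rows, so rows that do not move let the fingers close. It gives the time, the measured TCP pose, the force and the opening at its end, in the units of the state.
- bot.get_obs(): the state, without advancing time (a new reading comes with each control period).
- bot.camera(name): name is "side" or "top" or "wrist"; returns (picture, depth): 384x512x3 uint8, red, green, blue; 384x512 float32, m along the optical axis (not along the pixel's ray), 0 where there is no reading.
- bot.camera_info(name): a dict with "K" (3x3 intrinsics, pixels), "world_from_camera" (4x4, takes a point from camera to world coordinates); the wrist camera has in their place "T_tool_cam" (4x4, takes a point from camera to tool coordinates, whose origin is the TCP and whose axes are the flange's). Camera axes: x right, y up, looking along -z (the intrinsics and any distortion apply to the point x, -y, -z); pixel columns grow to the right and rows downward; lengths in m; the calibration is good to about 2 mm. A picture is of the moment at which its call begins: read the wrist's pose just before it. camera_info takes no time and is no camera call.
- bot.job_done(): hands the job in, once; it reports no verdict.
The state is a dict: "clock": time; "joint_pos": joint angles; "joint_vel": joint speeds; "tau": joint torques, N m; "eef_pos": TCP position; "tool_rot": TCP orientation; "ft_force": force on the tool from outside, world axes, zero at the start; "ft_torque": the same for the moment, N m; "grip_width": finger opening in m.
Only numpy, scipy, OpenCV 4.12 (cv2) and the standard library are available. Lean on these libraries where they do the work, as an engineer would, in place of code of your own. Each camera call takes 0.05 s, during which the arm holds its last target. There are 200 camera calls.

## Working session

There is one attempt and no reset: what is moved stays moved. The work goes in short steps, Python scripts to look and compute and a tool call to move; the robot and the scene stay as the last step left them, time stands still between calls to the robot, and variables do not carry over. Pictures are saved under pics/ and viewed, on a budget of 10 in all, crops included, one or two more only if the job needs it, and the job is handed in when it is done.

Besides the shell and the picture viewer there is one more tool, called by a JSON object that holds its "fn" and its "kwargs", one argument or row to a line. play_rows: Moves the arm, as the interface text tells. Its arguments: {"type":"object","properties":{"moves":{"type":"array"}},"required":["moves"]}

```bash
mkdir -p pics; cat > h.py <<'E'
import numpy as np, cv2
from workcell import bot
def grab(n):
    o=bot.get_obs(); p,d=bot.camera(n); i=bot.camera_info(n)
    return p,d,i,o
def pts(d,K,T):
    K=np.array(K);T=np.array(T)
    v,u=np.mgrid[:d.shape[0],:d.shape[1]]
    X=(u-K[0,2])/K[0,0]*d; Y=-(v-K[1,2])/K[1,1]*d
    P=np.stack([X,Y,-d,np.ones_like(d)],-1)
    return (P@T.T)[...,:3]
E
python3 - <<'E'
from h import *
o=bot.get_obs();print(o)
P=[]
for n in("top","side"):
    p,d,i,_=grab(n);print(n,i);P.append(p)
    np.savez(f"{n}0.npz",p=p,d=d,K=i["K"],T=i["world_from_camera"])
    cv2.imwrite(f"pics/{n}0.png",p[...,::-1])
E
```

```text
{'clock': 0.0, 'joint_pos': array([-1.31600383e+00,  2.41399205e-01,  3.73083679e-03,  1.33520012e+00,
        3.56814980e-06,  1.57083467e+00]), 'joint_vel': array([-1.82081408e-04,  1.15441375e-03,  1.04830920e-03, -1.32225403e-03,
       -7.86638428e-05,  8.48634085e-04]), 'tau': array([ 8.23450705e-05, -3.72321618e+01,  2.52406025e+01,  1.71307015e-02,
        1.68970041e-04, -6.53285745e-07]), 'eef_pos': array([ 0.12586479, -0.48324873,  0.23042236]), 'tool_rot': array([ 9.91897971e-01,  1.27032839e-01, -1.29886062e-04, -1.02790796e-03]), 'ft_force': array([ 0.31904531,  1.56852109, -0.39455389]), 'ft_torque': array([ 0.00111489, -0.0159888 , -0.00795262]), 'grip_width': 0.08510620789661115}
top {'K': array([[347.90887449,   0.        , 255.29069934],
       [  0.        , 347.90887449, 193.32830603],
       [  0.        ,   0.        ,   1.        ]]), 'world_from_camera': array([[ 0.0179298 ,  0.99020141, -0.13849078,  0.3214838 ],
       [-0.99981173,  0.01672888, -0.00983078,  0.0797471 ],
       [-0.00741766,  0.13864097,  0.99031493,  1.28413119],
       [ 0.        ,  0.        ,  0.        ,  1.        ]])}
side {'K': array([[443.53502277,   0.        , 262.24076147],
       [  0.        , 443.53502277, 189.29842366],
       [  0.        ,   0.        ,   1.        ]]), 'world_from_camera': array([[-0.9913108 ,  0.09063159, -0.09533523,  0.36378004],
       [-0.1315056 , -0.66615188,  0.73413074,  1.05181413],
       [ 0.00302769,  0.74028885,  0.67228212,  0.97547892],
       [ 0.        ,  0.        ,  0.        ,  1.        ]])}
```

View pics/top0.png

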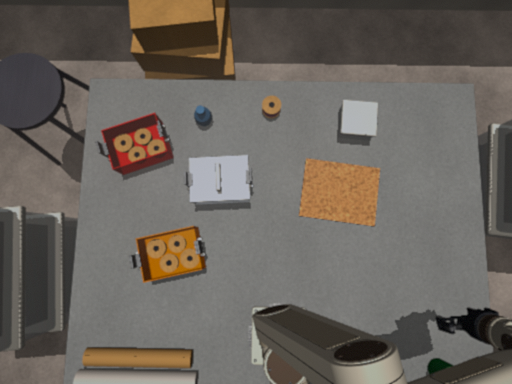

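View pics/side0.png

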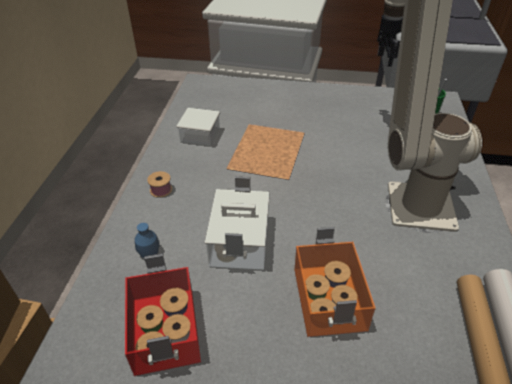

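The white lidded tote with two grey clips is at top (219,180). The candidates are white with a handle and clips at (188,180)/(250,177), red at (138,145), orange at (171,255), and a clipless square box at (359,118). The first fits: it is white, oblong, and has a handle and clips. The cork mat is at (340,192). Next I'll measure both and crop to confirm.

```bash
python3 - <<'E'
from h import *
for n in("top","side"):
    z=np.load(n+"0.npz");p,d=z["p"],z["d"];W=pts(d,z["K"],z["T"])
    hsv=cv2.cvtColor(p,cv2.COLOR_RGB2HSV);z_=W[...,2]
    def rep(name,m):
        k,l,s,c=cv2.connectedComponentsWithStats(m.astype(np.uint8))
        for j in range(1,k):
            if s[j,4]<(8 if 'h' in name or 'tab' in name else 150):continue
            q=W[l==j];r=cv2.minAreaRect((q[:,:2]*1000).astype(np.float32))
            print(n,name,s[j],"mean",q.mean(0).round(4),"rect mm",np.round(r[0],1),np.round(r[1],1),round(r[2],1))
    reg=(W[...,0]>.2)&(W[...,0]<.6)&(W[...,1]>-.4)&(W[...,1]<.45)&(d>0)
    rep("plate",reg&(abs(z_-.106)<.008)&(hsv[...,1]<60)&(hsv[...,2]>120))
    rep("handle",reg&(z_>.13)&(hsv[...,2]>130)&(hsv[...,1]<60)&(W[...,1]>.1)&(W[...,1]<.28)&(W[...,0]<.6)&(W[...,0]>.3))
    rep("tab",reg&(z_>.112)&(hsv[...,2]<115)&(W[...,1]>.03)&(W[...,1]<.36)&(W[...,0]>.3))
    rep("mat",(hsv[...,0]>5)&(hsv[...,0]<20)&(hsv[...,1]>90)&(abs(z_-.004)<.008)&reg&(W[...,1]<.05))
p=np.load("top0.npz")["p"][85:235,80:400];s=np.load("side0.npz")["p"][160:280,170:310]
a=cv2.resize(p,(640,300),interpolation=2);b=cv2.resize(s,(350,300),interpolation=2)
c=np.zeros((600,640,3),np.uint8);c[:300]=a;c[300:,:350]=b
cv2.imwrite("pics/crop1.png",c[...,::-1])
E
```

```text
top plate [ 189  160   61   42 2253] mean [0.5287 0.2189 0.1061] rect mm [530.7 217.9] [145.2 208.4] 1.8
top handle [216 163   5  27 112] mean [0.5358 0.2175 0.1453] rect mm [537.3 216.8] [89.  13.3] 2.1
top tab [250 169   2  14  16] mean [0.5382 0.1068 0.1436] rect mm [543.4 106.5] [ 3.9 41.5] 86.0
top tab [185 172   4  14  44] mean [0.5274 0.3234 0.133 ] rect mm [528.8 323.6] [41.2  5.6] 0.8
top tab [217 187   4   5   8] mean [0.4937 0.2125 0.1332] rect mm [494.  212.5] [ 5.9 14. ] 39.7
top tab [197 240   4   8  20] mean [0.3129 0.2734 0.1355] rect mm [313.2 273.8] [23.7  2.1] 13.8
top mat [ 299  168   81   58 3947] mean [ 0.5009 -0.2229  0.0033] rect mm [ 509.6 -220.1] [280.2 212.5] 83.2
side plate [ 208  190   62   58 2304] mean [0.5264 0.2256 0.1081] rect mm [532.3 215.8] [146.2 212. ] 3.8
side handle [221 203  35   9 137] mean [0.5355 0.2186 0.1473] rect mm [537.1 217.1] [92.1 17.9] 2.6
side handle [237 210  12   1  12] mean [0.5245 0.2231 0.1351] rect mm [524.7 222.3] [29.4  5.3] 14.4
side tab [235 177  16  15 167] mean [0.5422 0.1121 0.132 ] rect mm [543.  116.5] [43.7 19.9] 5.5
side tab [222 207  34  10 112] mean [0.5373 0.2238 0.1328] rect mm [535.9 222.9] [89.9  7.3] 3.7
side tab [316 228  11  16 119] mean [0.3125 0.2808 0.1313] rect mm [311.5 285.1] [24.3 19.6] 5.1
side tab [225 235  18  12 184] mean [0.5289 0.3291 0.1326] rect mm [529.7 329. ] [42.6  7.5] 5.7
side mat [ 237  125   67   54 2549] mean [ 0.5013 -0.2144  0.0062] rect mm [ 508.  -222.5] [292.6 209.8] 83.6
```

View pics/crop1.png

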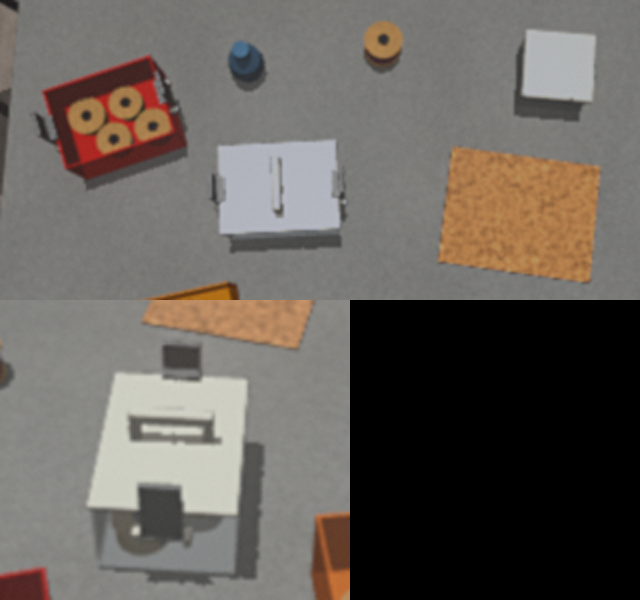

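The crop confirms it: the white tote has a handle and two shut clips. Its lid centre is about (0.537, 0.217) with yaw about 3°, and the handle top is at z ≈ 0.146, as it should be. The mat centre is about (0.509, -0.221). I'll shut the fingers and move to above the lid, on the clip_b side.

{"fn": "play_rows", "kwargs": {
  "moves": [
    [-1,[1.86,-2.55,0],[0,0,0.1]],
    [-1,[1.86,-2.55,0],[0,0,0.1]],
    [-1,[1.86,-2.55,0],[0,0,0]],
    [-1,[1.86,-2.55,0],[0,0,0]],
    [-1,[1.86,-2.55,0],[0,0,0]],
    [-1,[1.86,-2.55,0],[0,0,0]],
    [-1,[1.86,-2.55,0],[0,0,0]],
    [-1,[1.86,-2.55,0],[0,0,0]],
    [-1,[1.86,-2.55,0],[0,0,0]],
    [-1,[1.86,-2.55,0],[0,0,0]],
    [-1,[1.86,-2.55,0],[0,0,0]],
    [-1,[1.86,-2.55,0],[0,0,0]]
  ]
}}

```text
clock: 1.1
eef_pos: [0.324, -0.1601, 0.2311]
tool_rot: [1.0, 0.027, -0.0, -0.0]
ft_force: [0.5, -0.1, 0.6]
grip_width: -0.0003
```

{"fn": "play_rows", "kwargs": {
  "moves": [
    [-1,[1.86,-2.55,0],[0,0,0]],
    [-1,[1.86,-2.55,0],[0,0,0]],
    [-1,[1.86,-2.55,0],[0,0,0]],
    [-1,[1.86,-2.55,0],[0,0,0]],
    [-1,[1.86,-2.55,0],[0,0,0]],
    [-1,[1.86,-2.55,0],[0,0,0]],
    [-1,[1.86,-2.55,0],[0,0,0]],
    [-1,[1.86,-2.55,0],[0,0,0]],
    [-1,[1.86,-2.55,0],[0,0,0]],
    [-1,[1.86,-2.55,0],[0,0,0]],
    [-1,[0,0,0],[0,0,0]],
    [-1,[0,0,0],[0,0,0]]
  ]
}}

```text
clock: 2.1
eef_pos: [0.4977, 0.0645, 0.2312]
tool_rot: [0.998, 0.055, -0.002, -0.016]
ft_force: [-0.1, 0.3, 0.5]
grip_width: -0.0004
```

```bash
python3 - <<'E'
from h import *
p,d,i,o=grab("wrist")
print({k:np.round(o[k],4) for k in("joint_pos","joint_vel","eef_pos","tool_rot","ft_force")})
from scipy.spatial.transform import Rotation as R
T=np.eye(4);T[:3,:3]=R.from_quat(o["tool_rot"]).as_matrix();T[:3,3]=o["eef_pos"]
print(T[:3,:3].round(3))
W=pts(d,i["K"],T@np.array(i["T_tool_cam"]))
m=(d>0)&(W[...,2]>.136)&(W[...,2]<.16)
k,l,s,c=cv2.connectedComponentsWithStats(m.astype(np.uint8))
for j in range(1,k):
    if s[j,4]>30:
        q=W[l==j];r=cv2.minAreaRect((q[:,:2]*1000).astype(np.float32));print(s[j],q.mean(0).round(4),np.round(r[0],1),np.round(r[1],1),round(r[2],1))
cv2.imwrite("pics/w1.png",p[...,::-1])
E
```

```text
{'joint_pos': array([0.1095, 0.2461, 0.0115, 1.3384, 0.032 , 3.1406]), 'joint_vel': array([-0.0167, -0.03  , -0.0342,  0.0093, -0.004 ,  0.0017]), 'eef_pos': array([0.4977, 0.0645, 0.2312]), 'tool_rot': array([ 0.9983,  0.0552, -0.002 , -0.0159]), 'ft_force': array([-0.1273,  0.2838,  0.494 ])}
[[ 0.994  0.11  -0.006]
 [ 0.11  -0.993  0.032]
 [-0.002 -0.032 -0.999]]
[  36   46   40  134 3279] [0.539  0.2159 0.1433] [536.3 217.4] [92.  15.2] 4.3
[201  91  13  65 813] [0.5442 0.1086 0.1469] [543.7 109.2] [43.4  7.1] 3.9
[  0 348  11   9  55] [0.3227 0.2777 0.1396] [322.6 278.7] [7.6 2.5] 87.8
```

View pics/w1.png

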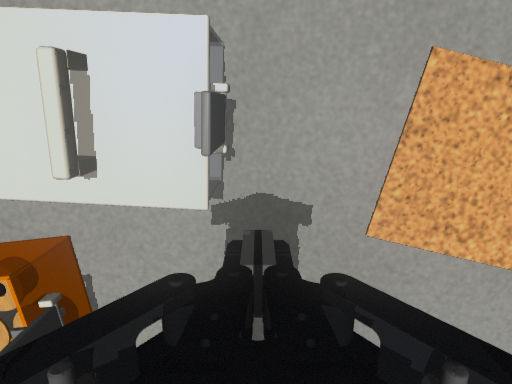

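The wrist view shows the lid with its handle at (58,115), clip_b's tab at (210,122), and the mat on the right. Joint 6 is at its limit because it grows with joint 1 at a fixed yaw. I'll make the half turn, which gives an equivalent grasp.

{"fn": "play_rows", "kwargs": {
  "moves": [
    [-1,[0,0,0],[0,0,-0.1236]],
    [-1,[0,0,0],[0,0,-0.1236]],
    [-1,[0,0,0],[0,0,-0.1236]],
    [-1,[0,0,0],[0,0,-0.1236]],
    [-1,[0,0,0],[0,0,-0.1236]],
    [-1,[0,0,0],[0,0,-0.1236]],
    [-1,[0,0,0],[0,0,-0.1236]],
    [-1,[0,0,0],[0,0,-0.1236]],
    [-1,[0,0,0],[0,0,-0.1236]],
    [-1,[0,0,0],[0,0,-0.1236]],
    [-1,[0,0,0],[0,0,-0.1236]],
    [-1,[0,0,0],[0,0,-0.1236]]
  ]
}}

```text
clock: 3.15
eef_pos: [0.4966, 0.0632, 0.2322]
tool_rot: [0.698, 0.716, 0.01, -0.013]
ft_force: [0.3, 0.9, 0.3]
grip_width: -0.0
```

{"fn": "play_rows", "kwargs": {
  "moves": [
    [-1,[0,0,0],[0,0,-0.1236]],
    [-1,[0,0,0],[0,0,-0.1236]],
    [-1,[0,0,0],[0,0,-0.1236]],
    [-1,[0,0,0],[0,0,-0.1236]],
    [-1,[0,0,0],[0,0,-0.1236]],
    [-1,[0,0,0],[0,0,-0.1236]],
    [-1,[0,0,0],[0,0,-0.1236]],
    [-1,[0,0,0],[0,0,-0.1236]],
    [-1,[0,0,0],[0,0,-0.1236]],
    [-1,[0,0,0],[0,0,-0.1236]],
    [-1,[0,0,0],[0,0,-0.1236]],
    [-1,[0,0,0],[0,0,-0.1236]]
  ]
}}

```text
clock: 4.15
eef_pos: [0.4965, 0.0632, 0.2322]
tool_rot: [0.03, 0.999, 0.016, -0.003]
ft_force: [-0.4, 0.3, -0.7]
grip_width: 0.0001
```

```bash
cat >> h.py <<'E'
from scipy.spatial.transform import Rotation as R
def go(x,y,z,yaw):
    "shift (cm) and turn in the tool's present axes to a tool-down pose of given yaw"
    o=bot.get_obs();r=R.from_quat(o["tool_rot"])
    g=R.from_euler("z",yaw)*R.from_euler("x",np.pi)
    print("clock",round(o["clock"],2),"at",o["eef_pos"].round(4),"j",o["joint_pos"].round(2))
    d=np.array([x,y,z])-o["eef_pos"]
    print("shift cm now",(100*r.inv().apply(d)).round(2),"turn",(r.inv()*g).as_rotvec().round(4),"shift cm after turn",(100*g.inv().apply(d)).round(2))
E
python3 -c "
from h import *
go(.540,.152,.231,np.pi+.06)"
```

```text
clock 4.15 at [0.4965 0.0632 0.2322] j [0.11 0.24 0.01 1.34 0.03 0.17]
shift cm now [-3.8   9.12  0.38] turn [ 0.0318 -0.0045 -0.1209] shift cm after turn [-4.87  8.6   0.12]
```

{"fn": "play_rows", "kwargs": {
  "moves": [
    [-1,[0,0,0],[0.0318,-0.0045,-0.1209]],
    [-1,[-1.22,2.15,0],[0,0,0]],
    [-1,[-1.22,2.15,0],[0,0,0]],
    [-1,[-1.22,2.15,0],[0,0,0]],
    [-1,[-1.22,2.15,0],[0,0,0]],
    [-1,[0,0,2],[0,0,0]],
    [-1,[0,0,2],[0,0,0]],
    [-1,[0,0,2],[0,0,0]],
    [-1,[0,0,2],[0,0,0]],
    [-1,[0,0,1],[0,0,0]],
    [-1,[0,0,0],[0,0,0]]
  ]
}}

```text
clock: 5.07
eef_pos: [0.5392, 0.1513, 0.1396]
tool_rot: [-0.027, 1.0, -0.001, -0.003]
ft_force: [-0.3, -0.6, 0.5]
grip_width: -0.0001
```

```bash
python3 -c "
from h import *
go(.540,.152,.128,np.pi+.06)"
```

```text
clock 5.07 at [0.5392 0.1513 0.1396] j [ 0.27  0.42  0.01  1.17 -0.    0.22]
shift cm now [-0.09  0.06  1.16] turn [-0.0012 -0.0053 -0.0059] shift cm after turn [-0.09  0.06  1.16]
```

{"fn": "play_rows", "kwargs": {
  "moves": [
    [-1,[0,0,1.1],[0,0,0]],
    [-1,[0,-0.7,0],[0,0,0]],
    [-1,[0,-0.7,0],[0,0,0]],
    [-1,[0,-0.7,0],[0,0,0]],
    [-1,[0,-0.7,0],[0,0,0]],
    [-1,[0,-0.7,0],[0,0,0]],
    [-1,[0,-0.7,0],[0,0,0]],
    [-1,[0,-0.7,0],[0,0,0]],
    [-1,[0,-0.7,0],[0,0,0]],
    [-1,[0,-0.7,0],[0,0,0]],
    [-1,[0,-0.7,0],[0,0,0]]
  ]
}}

```text
clock: 5.98
eef_pos: [0.5455, 0.0817, 0.1311]
tool_rot: [-0.027, 1.0, -0.0, 0.0]
ft_force: [0.6, 0.6, -0.2]
grip_width: 0.0003
```

{"fn": "play_rows", "kwargs": {
  "moves": [
    [-1,[0,1,-1],[0,0,0]],
    [-1,[0,2,-2],[0,0,0]],
    [-1,[0,3,-2],[0,0,0]],
    [-1,[0,3,-2],[0,0,0]],
    [-1,[0,3,0],[0,0,0]],
    [-1,[0,3,0],[0,0,0]],
    [-1,[0,3,0],[0,0,0]],
    [-1,[0,0,0],[0,0,0]]
  ]
}}

```text
clock: 6.65
eef_pos: [0.535, 0.268, 0.2017]
tool_rot: [-0.031, 1.0, 0.002, 0.001]
ft_force: [-0.5, -0.9, 0.2]
grip_width: 0.0002
```

```bash
python3 - <<'E'
from h import *
go(.533,.285,.128,np.pi+.06)
a=[]
for n in("side","wrist"):
    p,d,i,o=grab(n);a.append(p)
cv2.imwrite("pics/s2.png",np.hstack([cv2.resize(a[0][130:300,150:330],(400,378)),cv2.resize(a[1],(400,378))])[...,::-1])
E
```

```text
clock 6.65 at [0.535  0.268  0.2017] j [0.46 0.45 0.23 1.35 0.   0.4 ]
shift cm now [0.11 1.68 7.37] turn [0.0031 0.0017 0.0013] shift cm after turn [0.1  1.7  7.37]
```

View pics/s2.png

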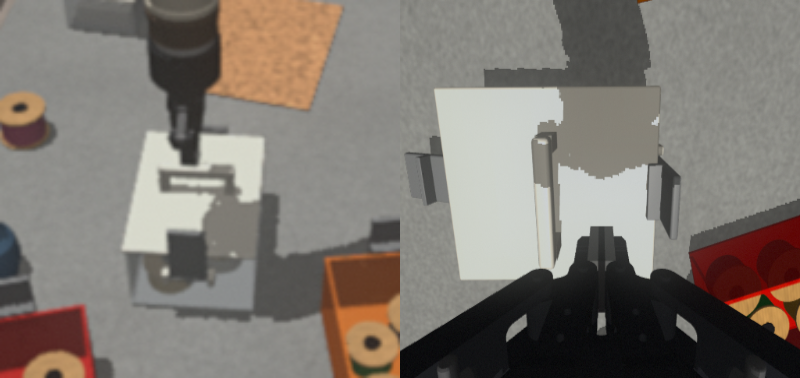

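clip_b now hangs outwards at wrist (425,170), and clip_a's tab is still upright at (670,200). I'll descend beside it and push +y.

{"fn": "play_rows", "kwargs": {
  "moves": [
    [-1,[0.1,1.3,2],[0,0,0]],
    [-1,[0,0,2],[0,0,0]],
    [-1,[0,0,2],[0,0,0]],
    [-1,[0,0,1.2],[0,0,0]],
    [-1,[0,0,0],[0,0,0]],
    [-1,[0,0.7,0],[0,0,0]],
    [-1,[0,0.7,0],[0,0,0]],
    [-1,[0,0.7,0],[0,0,0]],
    [-1,[0,0.7,0],[0,0,0]],
    [-1,[0,0.7,0],[0,0,0]],
    [-1,[0,0.7,0],[0,0,0]],
    [-1,[0,0.7,0],[0,0,0]]
  ]
}}

```text
clock: 7.75
eef_pos: [0.5314, 0.3249, 0.1295]
tool_rot: [-0.028, 1.0, -0.0, 0.001]
ft_force: [-0.1, -1.5, -0.7]
grip_width: -0.0002
```

{"fn": "play_rows", "kwargs": {
  "moves": [
    [-1,[0,0.7,0],[0,0,0]],
    [-1,[0,0.7,0],[0,0,0]],
    [-1,[0,0.7,0],[0,0,0]],
    [-1,[0,0,0],[0,0,0]],
    [-1,[0,-1,-1],[0,0,0]],
    [1,[0,-2,-2],[0,0,0]],
    [1,[0,-3,-2],[0,0,0]],
    [1,[0,-3,-2],[0,0,0]],
    [1,[0,-3,-1],[0,0,0]],
    [1,[0,-2,0],[0,0,0]],
    [1,[0,0,0],[0,0,0]],
    [1,[0,0,0],[0,0,0]]
  ]
}}

```text
clock: 8.75
eef_pos: [0.5381, 0.2037, 0.2105]
tool_rot: [-0.026, 1.0, 0.0, 0.001]
ft_force: [-0.1, 0.3, 0.3]
grip_width: 0.0836
```

```bash
python3 - <<'E'
from h import *
go(.537,.217,.21,np.pi+.06)
a=[]
for n in("side","wrist"):
    p,d,i,o=grab(n);a.append(p)
T=np.eye(4);T[:3,:3]=R.from_quat(o["tool_rot"]).as_matrix();T[:3,3]=o["eef_pos"]
W=pts(d,i["K"],T@np.array(i["T_tool_cam"]))
m=(d>0)&(W[...,2]>.136)&(W[...,2]<.156)
k,l,s,c=cv2.connectedComponentsWithStats(m.astype(np.uint8))
for j in range(1,k):
    if s[j,4]>30:
        q=W[l==j];r=cv2.minAreaRect((q[:,:2]*1000).astype(np.float32));print(s[j],q.mean(0).round(4),np.round(r[0],1),np.round(r[1],1),round(r[2],1))
cv2.imwrite("pics/s3.png",np.hstack([cv2.resize(a[0][130:300,150:330],(400,378)),cv2.resize(a[1],(400,378))])[...,::-1])
E
```

```text
clock 8.75 at [0.5381 0.2037 0.2105] j [0.36 0.4  0.17 1.34 0.   0.31]
shift cm now [0.04 1.33 0.05] turn [ 0.0009  0.0018 -0.0081] shift cm after turn [0.03 1.33 0.05]
[ 265  138   22  131 2673] [0.5329 0.2177 0.1442] [536.4 218.2] [91.9 14.1] 3.8
```

View pics/s3.png

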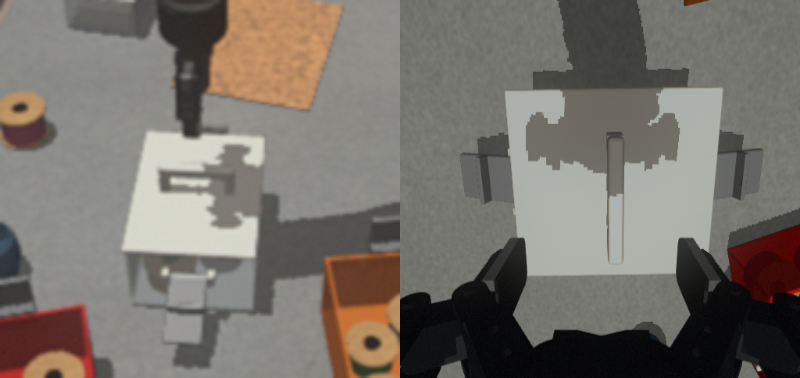

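Both clips hang outwards, at wrist (485,178) and (740,175), with the lid unmoved. The handle centre is (0.5365, 0.218). Next I centre over it, descend, and pinch.

{"fn": "play_rows", "kwargs": {
  "moves": [
    [1,[0.1,1.4,0],[0,0,-0.005]],
    [1,[0,0,2],[0,0,0]],
    [1,[0,0,2],[0,0,0]],
    [1,[0,0,2],[0,0,0]],
    [1,[0,0,2],[0,0,0]],
    [1,[0,0,1.25],[0,0,0]],
    [1,[0,0,0],[0,0,0]],
    [-1,[0,0,0],[0,0,0]],
    [-1,[0,0,0],[0,0,0]],
    [-1,[0,0,0],[0,0,0]],
    [-1,[0,0,0],[0,0,0]],
    [-1,[0,0,0],[0,0,0]]
  ]
}}

```text
clock: 9.85
eef_pos: [0.5367, 0.2198, 0.1178]
tool_rot: [-0.03, 1.0, 0.0, 0.001]
ft_force: [1.5, 0.6, -0.0]
grip_width: 0.0256
```

{"fn": "play_rows", "kwargs": {
  "moves": [
    [-1,[0,0,0],[0,0,0]],
    [-1,[0,0,0],[0,0,0]],
    [-1,[0,0,0],[0,0,0]],
    [-1,[0,0,0],[0,0,0]]
  ]
}}

```text
clock: 10.18
eef_pos: [0.5366, 0.2194, 0.1177]
tool_rot: [-0.03, 1.0, 0.0, 0.001]
ft_force: [-2.0, -1.4, 5.9]
grip_width: 0.0131
```

Gripped at about 13 mm. Now I lift straight up.

{"fn": "play_rows", "kwargs": {
  "moves": [
    [-1,[0,0,-0.5],[0,0,0]],
    [-1,[0,0,-0.5],[0,0,0]],
    [-1,[0,0,-0.8],[0,0,0]],
    [-1,[0,0,-1],[0,0,0]],
    [-1,[0,0,-1.2],[0,0,0]],
    [-1,[0,0,-1.2],[0,0,0]],
    [-1,[0,0,-1.2],[0,0,0]],
    [-1,[0,0,-1.2],[0,0,0]],
    [-1,[0,0,-0.8],[0,0,0]],
    [-1,[0,0,0],[0,0,0]],
    [-1,[0,0,0],[0,0,0]]
  ]
}}

```text
clock: 11.1
eef_pos: [0.5363, 0.2196, 0.2013]
tool_rot: [-0.03, 1.0, 0.0, 0.001]
ft_force: [0.4, 0.5, -2.5]
grip_width: 0.0132
```

```bash
python3 - <<'E'
from h import *
p,d,i,o=grab("side")
go(.509,-.221,.202,np.pi+.06)
cv2.imwrite("pics/s4.png",cv2.resize(p[100:300,120:360],(600,500))[...,::-1])
E
```

```text
clock 11.15 at [0.5358 0.2193 0.2005] j [0.39 0.41 0.17 1.32 0.   0.33]
shift cm now [  5.32 -43.79  -0.16] turn [0.0001 0.0002 0.0001] shift cm after turn [  5.32 -43.79  -0.15]
```

View pics/s4.png

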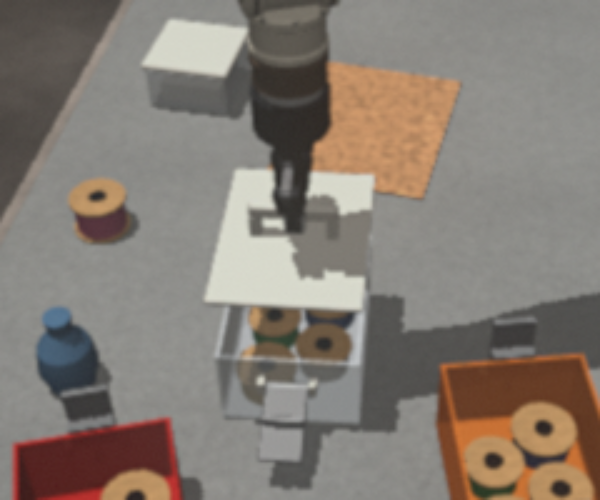

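The lid is level and clear of the tote, and the tote contents show below it. I'll carry it to the mat.

{"fn": "play_rows", "kwargs": {
  "moves": [
    [-1,[0.1,-0.8,0],[0,0,0]],
    [-1,[0.2,-1.6,0],[0,0,0]],
    [-1,[0.3,-2.4,0],[0,0,0]],
    [-1,[0.3,-2.4,0],[0,0,0]],
    [-1,[0.3,-2.4,0],[0,0,0]],
    [-1,[0.3,-2.4,0],[0,0,0]],
    [-1,[0.3,-2.4,0],[0,0,0]],
    [-1,[0.3,-2.4,0],[0,0,0]],
    [-1,[0.3,-2.4,0],[0,0,0]],
    [-1,[0.3,-2.4,0],[0,0,0]],
    [-1,[0.3,-2.4,0],[0,0,0]],
    [-1,[0.3,-2.4,0],[0,0,0]]
  ]
}}

```text
clock: 12.15
eef_pos: [0.5178, -0.0477, 0.1997]
tool_rot: [-0.03, 1.0, 0.0, -0.001]
ft_force: [-0.0, -0.4, -2.0]
grip_width: 0.0133
```

{"fn": "play_rows", "kwargs": {
  "moves": [
    [-1,[0.3,-2.4,0],[0,0,0]],
    [-1,[0.3,-2.4,0],[0,0,0]],
    [-1,[0.3,-2.4,0],[0,0,0]],
    [-1,[0.3,-2.4,0],[0,0,0]],
    [-1,[0.3,-2.4,0],[0,0,0]],
    [-1,[0.2,-2.4,0],[0,0,0]],
    [-1,[0.2,-1.8,0],[0,0,0]],
    [-1,[0.2,-1.2,0],[0,0,0]],
    [-1,[0,-0.6,0],[0,0,0]],
    [-1,[0,0,0],[0,0,0]],
    [-1,[0,0,0],[0,0,0]]
  ]
}}

```text
clock: 13.07
eef_pos: [0.5085, -0.2266, 0.2002]
tool_rot: [-0.03, 1.0, 0.001, -0.0]
ft_force: [-0.2, 0.3, -2.0]
grip_width: 0.0133
```

```bash
python3 - <<'E'
from h import *
go(.509,-.221,.030,np.pi+.06)
p,d,i,o=grab("wrist")
T=np.eye(4);T[:3,:3]=R.from_quat(o["tool_rot"]).as_matrix();T[:3,3]=o["eef_pos"]
W=pts(d,i["K"],T@np.array(i["T_tool_cam"]))
print(o["grip_width"],o["ft_force"].round(1))
hs=cv2.cvtColor(p,cv2.COLOR_RGB2HSV)
m=(d>0)&(hs[...,1]<60)&(hs[...,2]>110)&(W[...,2]>.16)&(W[...,2]<.21)
q=W[m];c,*_=np.linalg.lstsq(np.c_[q[:,:2],np.ones(len(q))],q[:,2],rcond=None);print(m.sum(),"plane slopes",c.round(3),"mean",q.mean(0).round(3))
cv2.imwrite("pics/w5.png",p[...,::-1])
E
```

```text
clock 13.07 at [ 0.5085 -0.2266  0.2002] j [-0.42  0.37  0.1   1.3   0.   -0.48]
shift cm now [-0.09  0.53 17.02] turn [ 0.0013 -0.0001  0.    ] shift cm after turn [-0.08  0.55 17.02]
0.013345348133539374 [-0.2  0.3 -2. ]
76466 plane slopes [-0.003  0.001  0.189] mean [ 0.477 -0.227  0.187]
```

View pics/w5.png

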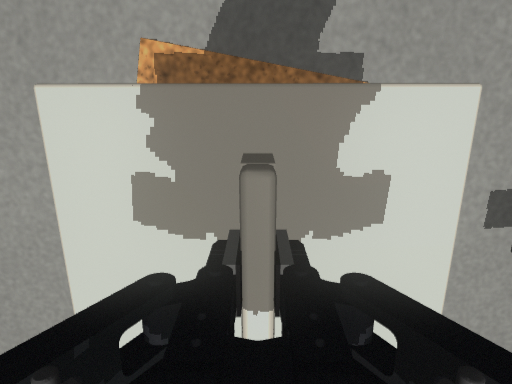

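The lid is level (slope about 0) over the mat; its underside is at about 0.174, so touchdown is at TCP z ≈ 0.030. I lower most of the way, then creep down.

{"fn": "play_rows", "kwargs": {
  "moves": [
    [-1,[0,0.5,1],[0,0,0]],
    [-1,[0,0,2],[0,0,0]],
    [-1,[0,0,2],[0,0,0]],
    [-1,[0,0,2],[0,0,0]],
    [-1,[0,0,2],[0,0,0]],
    [-1,[0,0,2],[0,0,0]],
    [-1,[0,0,2],[0,0,0]],
    [-1,[0,0,1.5],[0,0,0]],
    [-1,[0,0,1],[0,0,0]],
    [-1,[0,0,0.6],[0,0,0]],
    [-1,[0,0,0],[0,0,0]],
    [-1,[0,0,0],[0,0,0]]
  ]
}}

```text
clock: 14.12
eef_pos: [0.509, -0.2217, 0.04]
tool_rot: [-0.03, 1.0, 0.0, 0.001]
ft_force: [0.5, -0.7, -3.2]
grip_width: 0.013
```

{"fn": "play_rows", "kwargs": {
  "moves": [
    [-1,[0,0,0.2],[0,0,0]],
    [-1,[0,0,0.2],[0,0,0]],
    [-1,[0,0,0],[0,0,0]],
    [-1,[0,0,0],[0,0,0]]
  ]
}}

```text
clock: 14.45
eef_pos: [0.5088, -0.2221, 0.036]
tool_rot: [-0.03, 1.0, -0.0, 0.001]
ft_force: [-0.4, -0.2, -2.4]
grip_width: 0.013
```

{"fn": "play_rows", "kwargs": {
  "moves": [
    [-1,[0,0,0.2],[0,0,0]],
    [-1,[0,0,0.2],[0,0,0]],
    [-1,[0,0,0.15],[0,0,0]],
    [-1,[0,0,0],[0,0,0]],
    [-1,[0,0,0],[0,0,0]]
  ]
}}

```text
clock: 14.87
eef_pos: [0.5085, -0.222, 0.0299]
tool_rot: [-0.03, 1.0, 0.0, 0.0]
ft_force: [-0.8, -0.3, -2.1]
grip_width: 0.013
```

{"fn": "play_rows", "kwargs": {
  "moves": [
    [-1,[0,0,0.1],[0,0,0]],
    [-1,[0,0,0],[0,0,0]],
    [-1,[0,0,0],[0,0,0]]
  ]
}}

```text
clock: 15.12
eef_pos: [0.5086, -0.222, 0.0297]
tool_rot: [-0.03, 1.0, 0.0, 0.0]
ft_force: [-1.9, 0.3, 4.2]
grip_width: 0.0132
```

Touchdown: the force has reversed to +4 N. I release and rise.

{"fn": "play_rows", "kwargs": {
  "moves": [
    [0,[0,0,0],[0,0,0]],
    [0.4,[0,0,0],[0,0,0]],
    [1,[0,0,0],[0,0,0]],
    [1,[0,0,0],[0,0,0]],
    [1,[0,0,0],[0,0,0]],
    [1,[0,0,0],[0,0,0]],
    [1,[0,0,-1],[0,0,0]],
    [1,[0,0,-2],[0,0,0]],
    [1,[0,0,-3],[0,0,0]],
    [1,[0,0,-3],[0,0,0]],
    [1,[0,0,-3],[0,0,0]],
    [1,[0,0,-3],[0,0,0]]
  ]
}}

```text
clock: 16.12
eef_pos: [0.5083, -0.222, 0.1814]
tool_rot: [-0.03, 1.0, 0.0, 0.001]
ft_force: [0.1, 0.2, 0.1]
grip_width: 0.0854
```

```bash
python3 - <<'E'
from h import *
p,d,i,o=grab("side");print(o["eef_pos"].round(3),o["ft_force"].round(1),o["grip_width"])
W=pts(d,i["K"],i["world_from_camera"]);hs=cv2.cvtColor(p,cv2.COLOR_RGB2HSV)
m=(d>0)&(hs[...,1]<60)&(hs[...,2]>150)&(abs(W[...,2]-.018)<.012)&(abs(W[...,1]+.22)<.14)&(abs(W[...,0]-.51)<.12)
q=W[m];c,*_=np.linalg.lstsq(np.c_[q[:,:2],np.ones(len(q))],q[:,2],rcond=None)
r=cv2.minAreaRect((q[:,:2]*1000).astype(np.float32));print(m.sum(),q.mean(0).round(4),r,"slopes",c.round(3))
cv2.imwrite("pics/s6.png",p[...,::-1])
E
```

```text
[ 0.508 -0.222  0.181] [0.1 0.2 0.1] 0.0854394794415153
1102 [ 0.5187 -0.2093  0.02  ] ((510.55877685546875, -228.6256103515625), (158.0883331298828, 235.39382934570312), 3.7670323848724365) slopes [-0.005  0.003  0.023]
```

View pics/s6.png

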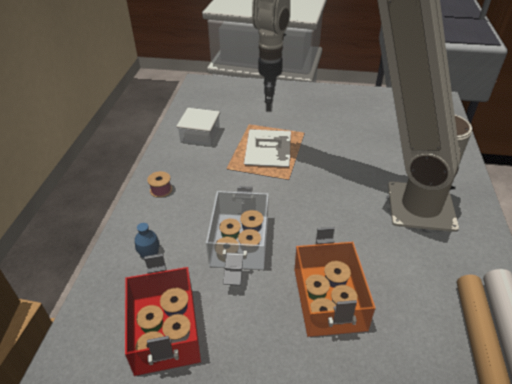

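The lid lies flat on the mat at (269,148), both clips hang out at (233,268) and (244,191), and the gripper is clear. Handing in.

{"fn": "play_rows", "kwargs": {
  "moves": [
    [1,[0,0,0],[0,0,0]],
    [1,[0,0,0],[0,0,0]],
    [1,[0,0,0],[0,0,0]]
  ]
}}

```text
clock: 16.42
eef_pos: [0.5077, -0.2217, 0.1782]
tool_rot: [-0.03, 1.0, 0.001, -0.001]
ft_force: [0.1, -0.4, -0.0]
grip_width: 0.0856
```

```bash
python3 -c "
from h import *
print(bot.job_done())"
```

```text
the job is handed in; nothing more can be done
None
```

The tote is open and the job is handed in at about 16.4 s; no verdict is reported. I flipped both clips outwards with the shut fingers, then lifted the lid by its handle. I carried it level to the cork mat, set it down until the force reversed to about +4 N, let go and rose clear.

- **Lid:** it lies flat, with slopes under 0.005, and its plate top is at about z = 0.02. Its centre is near (0.509, -0.222), about 1 mm from the mat's measured centre. The last side-view outline put the centre at (0.511, -0.229) but came out too long (235 mm against 206), so I trusted the release pose instead. Either is well inside 50 mm.
- **Clips:** both hang open in the last picture. I judged this by eye and did not measure the angles.
- **Gripper:** open and about 0.18 m up, with no contact force.

One thing went wrong on the way: on the approach joint 6 ran into its limit, which tilted the tool slightly. I fixed it with a half turn before touching anything.

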